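Nest the mixing bowls in the pantry

ROBOT

A 6-joint arm with a two-finger parallel gripper is mounted at the origin on the work surface. World frame = base frame: x ahead of the robot, y to its left, z up, the work surface at z = 0. Lengths are in mm, angles in rad, forces in N, time in s.
With the tool pointing down it reaches from about 400 to 925 mm from the base axis. Payload 12.5 kg.
Tool frame: the origin (TCP) lies between the finger pads; the fingertips stand 11 mm ahead of it and the grasp point (between the pads) lies 8 mm behind it (env.tip_extent is the distance from the TCP to the fingertips, in mm); x points along the fingers, z is the direction in which the jaws open and shut, and the axes are right-handed (so a half turn about x gives the same grasp; the last joint's range is limited). The gripper opens to 95 mm and grips with 3 to 60 N. Pads are 20 mm wide; open, the fingers measure 119 mm over their backs; the gripper's body (75 mm by 180 mm) begins 59 mm behind the grasp point.
Start: joints at [1.223, 0.491, 1.559, -0, 1.092, -0.106], TCP at [149.638, 606.839, 225.661] pointing down, gripper open.
Joint ranges: [-3.1, 3.1], [-0.84, 2.19], [0.05, 2.79], [-1.13, 4.28], [0.06, 2.93], [-2.69, 2.69]. Speed limits (rad/s): [2.22, 2.22, 2.79, 3.14, 3.14, 3.14].

INTERFACE

Orientations are given as [roll, pitch, yaw] about the fixed x, y, z axes, in that order (R = Rz(yaw) Ry(pitch) Rx(roll)).
In Python, from cell import status, imaging, env gives the robot as it stands. The module is installed in compiled form; this text tells all that it offers.
- The arm moves only by the tool apply_moves, never from a script. Its argument "increments" is a list of rows, each a list of 5 numbers: the closure, from 0 (fully open) to 1 (shut), then the shift along the tool's x, y, z in mm, then the turn about the tool's x in degrees. A call has 1 to 10 rows; each row shifts and turns the commanded pose from where the row before left it, along the tool's axes as they then stand; what a row does not reach is not made up. A row lasts 1/10 s, in which the tool goes at most 50 mm and 8.59 degrees, less where a joint would pass 70% of its speed; a pose out of reach is approached as far as the arm can. A call with a gripper value outside its range is refused whole. The fingers move at their own pace and stop on an object; the grip force is fixed at half the most. Time passes only in rows, so rows that do not move let the fingers close. It gives the time, the measured TCP pose, the force and the opening at its end, in the units of the state.
- status.state(): the state, without advancing time (a new reading comes with each control period).
- imaging.read_camera(name): name is "scene" or "top"; returns a dict with "pixels" (400x640x3 uint8, red, green, blue), "fovy" (degrees; the focal length in pixels is half the picture's height over the tangent of half this angle, whatever the lens; pixels are square), "cx", "cy" (the principal point, pixels), "R" (3x3) and "t" (3): a world point X has camera coordinates R X + t. Camera axes: x right, y down, z forward; pixel columns grow to the right and rows downward; lengths in mm; the calibration is good to about 2 mm. A picture is of the moment at which its call begins. There is no depth.
- env.job_done(): hands the job in, once; it reports no verdict.
The state is a dict: "t": time; "joints": joint angles; "qvel": joint speeds; "tau": joint torques, N m; "eef_pos": TCP position; "tcp_rot": TCP orientation; "ft_force": force on the tool from outside, world axes, zero at the start; "moment": the same for the moment, N m; "opening": opening from 0.0 (shut) to 1.0 (fully open).
Only numpy, scipy, OpenCV 4.12 (cv2) and the standard library are available. Lean on these libraries where they do the work, as an engineer would, in place of code of your own. Each camera call takes 0.05 s, during which the arm holds its last target. There are 200 camera calls.

TASK

Put the set of three mixing bowls away as a nest: first take the jam jar out of the largest bowl and stand it upright in the gap between the two jars on the wooden tray. Then nest the bowls in size order, all upright and seated flat on the floor of the next larger one: the medium bowl in the large one and the small bowl in the medium one. Set things down gently without dropping them, and leave everything else where it stands.

Things in the scene. Friction and masses are not known exactly. Their poses are not given: they have to be found in the camera images.
- bowl_large: Largest of three alike cream-coloured melamine mixing bowls: round, 200 mm across the rim outside, 72 mm high, wall 8 mm thick, inner floor 8 mm above its underside; the wall is vertical from 34 mm up to the rim and tapers below that to 156 mm across at the foot. Origin: centre of the underside, z up. It stands upright near the middle of the table, the jam jar inside it.
- bowl_medium: Middle of three alike cream-coloured melamine mixing bowls: round, 140 mm across the rim outside, 72 mm high, wall 8 mm thick, inner floor 8 mm above its underside; the wall is vertical from 34 mm up to the rim and tapers below that to 116 mm across at the foot. Origin: centre of the underside, z up. It stands to the left or right of the large bowl.
- bowl_small: Smallest of three alike cream-coloured melamine mixing bowls: round, 80 mm across the rim outside, 70 mm high, wall 8 mm thick, inner floor 8 mm above its underside; the wall is vertical from 34 mm up to the rim and tapers below that to 68 mm across at the foot. Origin: centre of the underside, z up. It stands on the other side of the large bowl.
- jam_jar: Round jar of dark red jam with paper band and steel lid, 56 mm in diameter, 100 mm high (lid: the top 20 mm, 55 mm in diameter). It stands upright in the large bowl at the start. Origin: centre of the underside, z up.
- tray: Low open wooden tray, fixed, 90 mm (its x) by 240 mm (its y), rim 18 mm high, walls 6 mm, floor 6 mm above the table, at the back on the left or right. Origin: centre of the underside, z up; the gap for the jam jar, 104 mm long between the two jars, is at the origin.
- jar_left: Jar like the jam jar, standing in the tray, 80 mm from its middle towards its +y end. Origin: centre of the underside. Leave alone.
- jar_right: Jar like the jam jar, standing in the tray, 80 mm from its middle towards its -y end. Origin: centre of the underside. Leave alone.
- stockpot: Fixed steel stockpot with lid, 166 mm in diameter (200 mm over its two side handles), 130 mm high with its knob, at the back on the other side from the tray. Origin: centre of the underside. Leave alone.
- tin_can: Tin can, 66 mm in diameter, 70 mm high, at the back in the middle. Origin: centre of the underside. Leave alone.
- mug: White mug, 80 mm in diameter, 85 mm high, handle at its +y, at the left. Origin: centre of the underside. Leave alone.
- spice_jar: Small spice jar with black cap, 48 mm in diameter, 85 mm high, at the right. Origin: centre of the underside. Leave alone.
Things that resemble listed ones, but are neither listed nor needed, are in the scene too. What is shaped like the bowl_medium but purple or turquoise is not meant. What is shaped like the jam_jar but pink is not meant.

How it is judged (in metres and radians):
On the way, in this order (a step that is already met when the one before it is completed fails the run):
1. the jam jar stands upright on the tray floor between the two jars, let go (x of jam_jar in the frame of tray between -0.03 and 0.03 m and y of jam_jar in the frame of tray between -0.05 and 0.05 m and z of jam_jar in the frame of tray between 0.002 and 0.012 m and angle between jam_jar's own z axis and vertical below 0.08 rad and contact force between jam_jar and the fingers below 0.1 N), for 0.2 s.
2. the medium bowl is seated flat in the large bowl, let go (horizontal distance between bowl_medium and bowl_large below 0.02 m and z of bowl_medium in the frame of bowl_large between 0.004 and 0.012 m and angle between bowl_medium's own z axis and vertical below 0.06 rad and contact force between bowl_medium and the fingers below 0.1 N), for 0.2 s.
At the end, for the whole second after the job is handed in: Jam jar upright (0.08 rad) on the tray floor within 50 mm of its middle; medium bowl flat on the large bowl's floor, small bowl flat on the medium's (centres within 20 mm, underside 4 to 12 mm above the outer bowl's, all upright within 0.06 rad); all let go and at rest (0.02 m/s) (all of step 1 and horizontal distance between bowl_medium and bowl_large below 0.02 m and z of bowl_medium in the frame of bowl_large between 0.004 and 0.012 m and angle between each of bowl_medium, bowl_small, bowl_large's own z axis and vertical below 0.06 rad and horizontal distance between bowl_small and bowl_medium below 0.02 m and z of bowl_small in the frame of bowl_medium between 0.004 and 0.012 m and linear speed of each of bowl_large, bowl_medium, bowl_small, jam_jar below 0.02 m/s); the robot touches nothing.
It fails at once if a bystander (jar of the tray, tin can, mug, spice jar) is pushed more than 40 mm (distance of any of jar_left, jar_right, tin_can, mug, spice_jar from where it was at the start of the episode above 0.04 m).
It fails at once if a bystander (jar of the tray, tin can, mug, spice jar) is knocked over (angle between any of jar_left, jar_right, tin_can, mug, spice_jar's own z axis and vertical above 0.5 rad).
It fails at once if the jam jar, the medium or the small bowl is dropped (falls free, touching nothing, faster than 0.6 m/s) ((linear speed of bowl_medium above 0.6 m/s and contact force between bowl_medium and anything else below 0.05 N) or (linear speed of bowl_small above 0.6 m/s and contact force between bowl_small and anything else below 0.05 N) or (linear speed of jam_jar above 0.6 m/s and contact force between jam_jar and anything else below 0.05 N)).
It fails at once if the jam jar tips over (angle between jam_jar's own z axis and vertical above 1 rad).
It also fails if it takes over 70 s, if anything falls off the work surface, if the arm or the gripper's body presses on something with over 40 N, if the wrist force passes 120 N, or if a joint passes its speed limit or range.

## Working session

There is one attempt and no reset: what is moved stays moved. The work goes in short steps, Python scripts to look and compute and a tool call to move; the robot and the scene stay as the last step left them, time stands still between calls to the robot, and variables do not carry over. Pictures are saved under pics/ and viewed, about 8 in all and at most 12, crops included, and the job is handed in when it is done.

Besides the shell and the picture viewer there is one more tool, called in YAML: its name, and indented under it one key for each argument. apply_moves: Moves the arm, as the interface text tells. Its arguments: {"type":"object","properties":{"increments":{"type":"array"}},"required":["increments"]}

```bash
mkdir -p pics
cat > h.py <<'E'
import numpy as np,cv2
from cell import status,imaging,env
def shot(name,fn):
    d=imaging.read_camera(name); cv2.imwrite('pics/'+fn,d['pixels'][:,:,::-1]); np.savez('pics/'+fn+'.npz',**{k:np.asarray(v) for k,v in d.items()}); return d
def load(fn): return dict(np.load('pics/'+fn+'.npz'))
def f(d): return 200/np.tan(np.radians(d['fovy'])/2)
def px2w(d,u,v,z):
    R=np.array(d['R']);t=np.array(d['t']);r=R.T@np.array([(u-d['cx'])/f(d),(v-d['cy'])/f(d),1]);c=-R.T@t
    return c+r*(z-c[2])/r[2]
def w2px(d,X):
    p=np.array(d['R'])@np.array(X)+np.array(d['t']);return p[:2]/p[2]*f(d)+[d['cx'],d['cy']]
E
python3 - <<'E'
from h import *
for n in('top','scene'):
    d=shot(n,n+'0.png'); print(n,d['fovy'],d['cx'],d['cy'],-np.array(d['R']).T@d['t'])
s=status.state();print(s['t'],s['eef_pos'],s['tcp_rot'],s['opening'],env.tip_extent)
E
```

```text
top 43.00458844457489 329.0530735035214 194.9992679854436 [ 242.53633467  -58.07443681 1712.60812153]
scene 43.05453560408228 325.60256906258587 200.45175792616897 [1438.81023958 -161.30927539  945.2336746 ]
0.1 [149.55298247 606.61157033 225.13207696] [ 3.04649015  1.5698085  -1.90767569] 1.0000386466357052 11.0
```

View pics/top0.png

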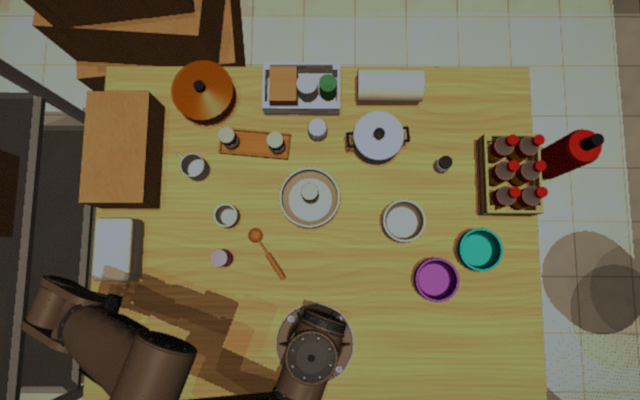

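View pics/scene0.png

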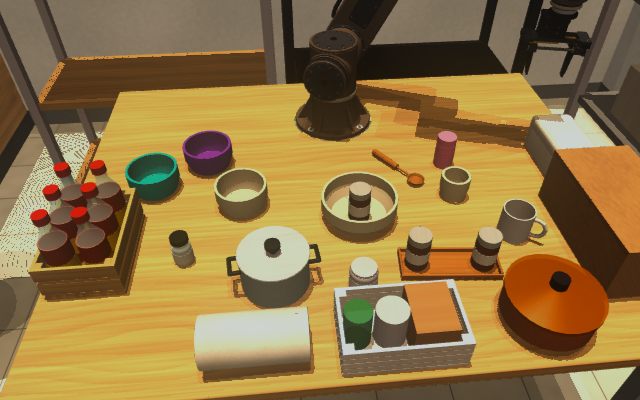

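The top view shows the large bowl at about (310,197) with the jar at (310,190). The medium bowl is at (403,221), the small bowl at (226,215) and the tray at (255,144). I'll enlarge to measure.

Run:
```python
from h import *
im=cv2.imread('pics/top0.png')
c=im[120:245,200:440]; c=np.clip(c.astype(float)*1.5,0,255).astype('uint8')
c=cv2.resize(c[:, :],None,fx=3.33,fy=3.33,interpolation=cv2.INTER_CUBIC)
cv2.imwrite('pics/c1.png',c)
d=load('top0.png')
for n,u,v,z in[('large',310,197.5,72),('med',403.5,221,72),('small',226.5,215.5,70),('jar',310,190,108),('tray',255,144,18),('jl',228,138,106),('jr',275,141,106),('can',317,128,70)]: print(n,px2w(d,u,v,z).round(1))
```

```text
large [471.7  13.4  72. ]
med [ 396.  -290.2   72. ]
small [411.9 284.7  70. ]
jar [490.9  12.1 108. ]
tray [663.6 206.   18. ]
jl [661.5 280.7 106. ]
jr [651.9 127.5 106. ]
can [706.   -7.6  70. ]
```

View pics/c1.png

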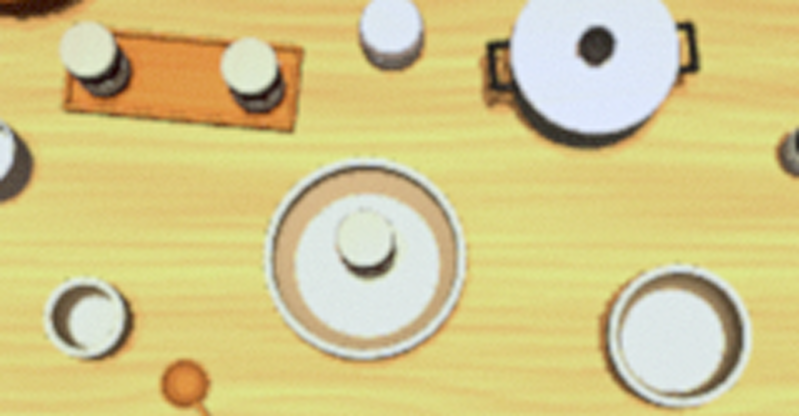

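```bash
cat >> h.py <<'E'
from scipy.spatial.transform import Rotation as Ro
def plan(target,jawyaw=None):
    """tool-frame shift (x,y,z mm) to target TCP and turn about x (deg) so tool z lies along jawyaw (deg, mod 180)"""
    s=status.state();R=Ro.from_euler('xyz',s['tcp_rot']).as_matrix()
    z=R[:,2];cur=np.degrees(np.arctan2(z[1],z[0]))
    print('t',round(s['t'],2),'tcp',s['eef_pos'].round(1) if hasattr(s['eef_pos'],'round') else s['eef_pos'],'jaw',cur.round(2),'x-axis',R[:,0].round(3),'y',R[:,1].round(3),'F',np.round(s['ft_force'],1),'open',round(s['opening'],3),'j6',np.round(s['joints'][5],2))
    out=R.T@(np.array(target)-s['eef_pos']);turn=None
    if jawyaw is not None: turn=-((jawyaw-cur+90)%180-90)
    print('shift',out.round(1),'turn',turn);return out,turn
E
python3 - <<'E'
from h import *
d=load('top0.png')
def w(U,V,z): return px2w(d,(U+.5)/3.33-.5+200,(V+.5)/3.33-.5+120,z)
P={}
for n,u,v,z in[('large',365.5,259,72),('med',678,335.5,72),('small',88,318,70),('jar',365.5,238,108),('tray',183,79.5,18),('BL',64,110,18),('BR',293,131,18),('TR',302,48,18),('jl',89,50,106),('jr',250,67,106),('can',391,32,70),('potknob',597,45,130)]: P[n]=w(u,v,z);print(n,P[n].round(1))
e=P['BL']-P['BR'];print('tray yaw',np.degrees(np.arctan2(-e[0],e[1])));e=P['jl']-P['jr'];print('jars yaw',np.degrees(np.arctan2(-e[0],e[1])),np.linalg.norm(e),(P['jl']+P['jr'])/2)
# cross-check by scene cam
s=load('scene0.png')
for n,z in[('large',72),('med',72),('small',70),('jar',108),('jl',106),('jr',106)]: print(n,w2px(s,[*P[n][:2],z]).round(1))
plan([P['jar'][0],P['jar'][1],190],-5.5)
E
```

```text
large [472.   15.3  72. ]
med [ 397.9 -289.5   72. ]
small [413.  286.1  70. ]
jar [487.3  13.9 108. ]
tray [665.3 207.4  18. ]
BL [632.8 328.8  18. ]
BR [611.6  93.3  18. ]
TR [699.   85.4  18. ]
jl [672.6 286.4 106. ]
jr [656.  128.5 106. ]
can [701.7  -7.8  70. ]
potknob [ 672.6 -208.   130. ]
tray yaw -5.152113408042007
jars yaw -5.995914721436944 158.77522575819305 [664.34118223 207.42792999 106.        ]
large [357.6 194.5]
med [239.8 183.4]
small [453.3 174.2]
jar [358.5 187.9]
jl [488.1 233.8]
jr [418.7 233.5]
t 0.1 tcp [149.6 606.6 225.1] jaw 76.15 x-axis [-0.    -0.001 -1.   ] y [-0.971  0.239  0.   ] F [-0.1  1.  -0.5] open 1.0 j6 -0.11
shift [  35.6 -469.8 -494.5] turn 81.64720930754162
```

apply_moves:
  increments:
    - [0,0,0,0,8.16]
    - [0,0,0,0,8.16]
    - [0,0,0,0,8.16]
    - [0,0,0,0,8.16]
    - [0,0,0,0,8.16]
    - [0,0,0,0,8.16]
    - [0,0,0,0,8.16]
    - [0,0,0,0,8.16]
    - [0,0,0,0,8.16]
    - [0,0,0,0,8.16]

```text
t: 1.1
eef_pos: [149.6, 606.7, 225.3]
tcp_rot: [-1.823, 1.57, -1.924]
ft_force: [0.1, 0.4, 1.1]
opening: 1.001
```

```bash
python3 -c "
from h import *
plan([487.3,14,190],-5.5)"
```

```text
t 1.1 tcp [149.6 606.7 225.3] jaw -5.79 x-axis [-0.    -0.001 -1.   ] y [ 0.101  0.995 -0.001] F [0.1 0.4 1.1] open 1.001 j6 1.32
shift [  35.6 -555.6  395.8] turn -0.28667864502421025
```

apply_moves:
  increments:
    - [0,0,-32.7,23.3,0]
    - [0,0,-32.7,23.3,0]
    - [0,0,-32.7,23.3,0]
    - [0,0,-32.7,23.3,0]
    - [0,0,-32.7,23.3,0]
    - [0,0,-32.7,23.3,0]
    - [0,0,-32.7,23.3,0]
    - [0,0,-32.7,23.3,0]
    - [0,0,-32.7,23.3,0]
    - [0,0,-32.7,23.3,0]

```text
t: 2.1
eef_pos: [350.9, 257.7, 225.6]
tcp_rot: [2.182, 1.571, 2.087]
ft_force: [0.5, 0.2, 0.9]
opening: 1.003
```

apply_moves:
  increments:
    - [0,5,-32.7,23.3,0]
    - [0,5,-32.7,23.3,0]
    - [0,5,-32.7,23.3,0]
    - [0,5,-32.7,23.3,0]
    - [0,5,-32.7,23.3,0]
    - [0,5,-32.7,23.3,0]
    - [0,5,-32,23,0]
    - [0,0,0,0,0]
    - [0,0,0,0,0]

```text
t: 3.0
eef_pos: [490.7, 16.0, 190.1]
tcp_rot: [2.961, 1.57, 2.864]
ft_force: [0.2, 1.1, -0.0]
opening: 0.998
```

```bash
python3 -c "
from h import *
plan([487.3,14,67],-5.5)
d=shot('scene','s1.png');c=d['pixels'][100:250,260:500,::-1];cv2.imwrite('pics/c2.png',cv2.resize(c,None,fx=3.3,fy=3.3,interpolation=cv2.INTER_CUBIC))"
```

```text
t 3.0 tcp [490.7  16.  190.1] jaw -5.56 x-axis [-0.001  0.    -1.   ] y [0.097 0.995 0.   ] F [ 0.2  1.1 -0. ] open 0.998 j6 -0.01
shift [123.1  -2.4  -3. ] turn -0.058301168467465914
```

View pics/c2.png

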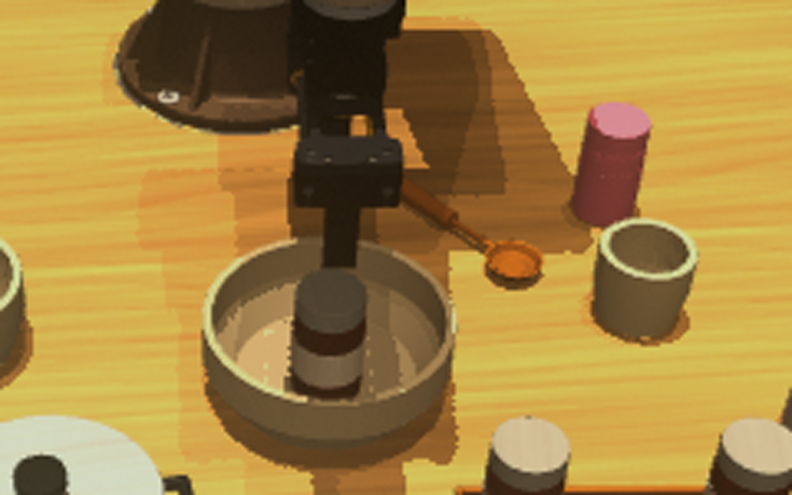

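The jar (lid at crop (331,287)) sits directly under the fingers, and the two views agree to about 3 mm. Descending to grip.

apply_moves:
  increments:
    - [0,20,0,-2,0]
    - [0,20,-1,-1,0]
    - [0,20,0,0,0]
    - [0,20,0,0,0]
    - [0,20,0,0,0]
    - [0,15,0,0,0]
    - [0,8,0,0,0]
    - [0,0,0,0,0]

```text
t: 3.85
eef_pos: [487.2, 16.7, 67.2]
tcp_rot: [3.036, 1.569, 2.942]
ft_force: [-0.3, -0.2, 0.2]
opening: 1.0
```

apply_moves:
  increments:
    - [0.3,0,0,0,0]
    - [0.35,0,0,0,0]
    - [0.4,0,0,0,0]
    - [0.6,0,0,0,0]
    - [0.7,0,0,0,0]
    - [0.7,0,0,0,0]
    - [0.7,0,0,0,0]
    - [0.7,0,0,0,0]
    - [0.7,0,0,0,0]

```text
t: 4.75
eef_pos: [487.6, 15.8, 67.7]
tcp_rot: [2.939, 1.571, 2.844]
ft_force: [-2.7, -0.3, 6.2]
opening: 0.584
```

apply_moves:
  increments:
    - [0.8,-3,0,0,0]
    - [0.8,-8,0,0,0]
    - [0.8,-15,0,0,0]
    - [0.8,-20,0,0,0]
    - [0.8,-20,0,0,0]
    - [0.8,-20,0,0,0]
    - [0.8,-20,0,0,0]
    - [0.8,-15,0,0,0]
    - [0.8,-5,0,0,0]
    - [0.8,0,0,0,0]

```text
t: 5.75
eef_pos: [487.9, 15.8, 194.2]
tcp_rot: [0.07, 1.569, -0.025]
ft_force: [0.4, 0.3, -2.0]
opening: 0.581
```

```bash
python3 -c "
from h import *
plan([664.8,207.5,193],-5.5)"
```

```text
t 5.75 tcp [487.9  15.8 194.2] jaw -5.45 x-axis [ 0.001 -0.    -1.   ] y [0.095 0.995 0.   ] F [ 0.4  0.3 -2. ] open 0.581 j6 -0.01
shift [  1.4 207.6 157.8] turn 0.045114205063711665
```

apply_moves:
  increments:
    - [0.8,0,10,8,0]
    - [0.8,0,25,19,0]
    - [0.8,0,30,23,0]
    - [0.8,0,30,23,0]
    - [0.8,0,30,23,0]
    - [0.8,0,30,23,0]
    - [0.8,0,30,23,0]
    - [0.8,0,16,12,0]
    - [0.8,0,7,4,0]
    - [0.8,0,0,0,0]

```text
t: 6.75
eef_pos: [664.7, 208.8, 192.1]
tcp_rot: [-2.891, 1.569, -2.985]
ft_force: [-0.3, -0.1, -1.6]
opening: 0.582
```

```bash
python3 -c "
from h import *
plan([664.8,207.5,66],-5.5)
d=shot('scene','s2.png');c=d['pixels'][130:290,360:560,::-1];cv2.imwrite('pics/c3.png',cv2.resize(c,None,fx=3.5,fy=3.5,interpolation=cv2.INTER_CUBIC))"
```

```text
t 6.75 tcp [664.7 208.8 192.1] jaw -5.4 x-axis [-0.002 -0.    -1.   ] y [ 0.094  0.996 -0.   ] F [-0.3 -0.1 -1.6] open 0.582 j6 0.3
shift [126.1  -1.2   0.5] turn 0.10054213081029673
```

View pics/c3.png

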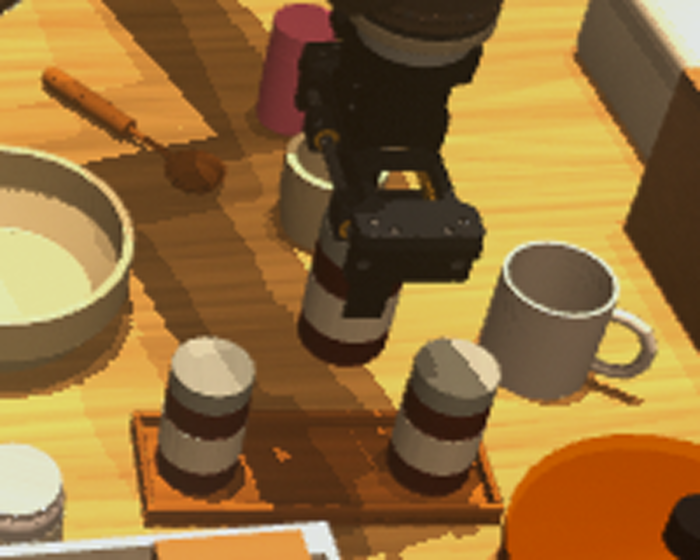

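The jar is held upright. Its base at crop (343,345) is over the gap between jars at (205,415) and (445,415), and about 3–5 mm toward −y in the fingers. I'll lower it.

apply_moves:
  increments:
    - [0.8,15,3,0,0]
    - [0.8,25,0,0,0]
    - [0.8,25,0,0,0]
    - [0.8,20,0,0,0]
    - [0.8,15,0,0,0]
    - [0.8,10,0,0,0]
    - [0.8,7,0,0,0]
    - [0.8,4,0,0,0]
    - [0.8,2,0,0,0]
    - [0.8,0,0,0,0]

```text
t: 7.8
eef_pos: [665.3, 210.9, 70.9]
tcp_rot: [0.47, 1.57, 0.375]
ft_force: [-0.8, -0.8, -1.4]
opening: 0.581
```

apply_moves:
  increments:
    - [0.8,1.5,0,0,0]
    - [0.8,1,0,0,0]
    - [0.8,1,0,0,0]
    - [0.8,0,0,0,0]

```text
t: 8.2
eef_pos: [665.1, 210.9, 67.1]
tcp_rot: [2.956, 1.571, 2.861]
ft_force: [-0.4, -0.0, -2.1]
opening: 0.58
```

apply_moves:
  increments:
    - [0.8,1,0,0,0]
    - [0.8,0,0,0,0]
    - [0.8,0.7,0,0,0]
    - [0.8,0,0,0,0]

```text
t: 8.6
eef_pos: [665.2, 210.9, 65.8]
tcp_rot: [0.562, 1.571, 0.466]
ft_force: [-2.0, -1.3, 3.4]
opening: 0.577
```

apply_moves:
  increments:
    - [0.4,0,0,0,0]
    - [0.35,0,0,0,0]
    - [0.25,0,0,0,0]
    - [0.15,0,0,0,0]
    - [0.1,0,0,0,0]
    - [0.1,0,0,0,0]

```text
t: 9.2
eef_pos: [665.1, 210.9, 65.4]
tcp_rot: [1.666, 1.571, 1.571]
ft_force: [1.0, -0.8, -0.1]
opening: 0.888
```

apply_moves:
  increments:
    - [0.1,-5,0,0,0]
    - [0.1,-10,0,0,0]
    - [0.1,-20,0,0,0]
    - [0.1,-25,0,0,0]
    - [0.1,-25,0,0,0]
    - [0.1,-25,0,0,0]
    - [0.1,-20,0,0,0]
    - [0.1,0,0,0,0]

```text
t: 10.0
eef_pos: [666.2, 211.1, 199.5]
tcp_rot: [0.326, 1.565, 0.231]
ft_force: [0.5, 0.7, 0.2]
opening: 0.897
```

```bash
python3 -c "
from h import *
plan([397.9+66,-289.5,200],0)
d=shot('scene','s3.png');d2=shot('top','t3.png')
a=cv2.resize(d['pixels'][150:290,380:530,::-1],None,fx=3,fy=3,interpolation=cv2.INTER_CUBIC)
b=cv2.resize(d2['pixels'][175:265,360:450,::-1],(420,420),interpolation=cv2.INTER_CUBIC)
b=np.clip(b*1.5,0,255).astype('uint8')
v=np.zeros((420,870,3),'uint8')[:, :800]; v=np.hstack([a[:, 70:450][:420],b]);cv2.imwrite('pics/c4.png',v);print(v.shape)"
```

```text
t 10.0 tcp [666.2 211.1 199.5] jaw -5.45 x-axis [ 0.006  0.001 -1.   ] y [0.095 0.995 0.002] F [0.5 0.7 0.2] open 0.897 j6 0.31
shift [  -2.3 -517.6 -153.8] turn -5.45263267937159
(420, 800, 3)
```

View pics/c4.png

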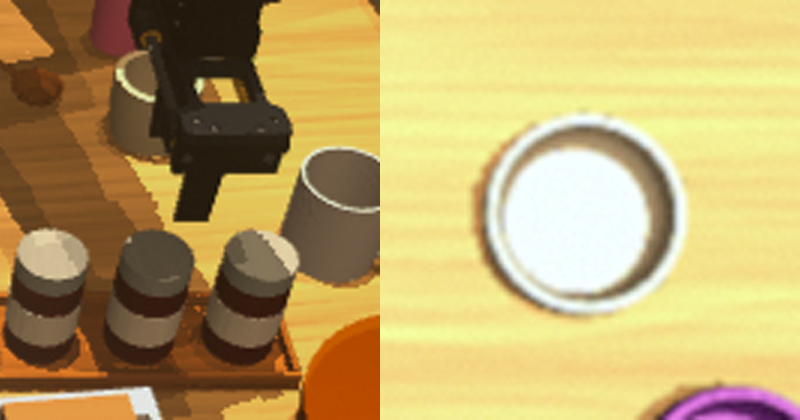

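The jam jar stands upright in the gap, at crop (150,300) between (45,300) and (250,300). The medium bowl rim centre is at top px (403.5,220.7), i.e. about (397.5,−290). Next I'll move to its far rim.

apply_moves:
  increments:
    - [0.5,0,-25,-7,0]
    - [0.5,0,-40,-11.7,0]
    - [0.5,0,-40,-11.7,0]
    - [0.5,0,-40,-11.7,0]
    - [0.5,0,-40,-11.7,0]
    - [0.5,0,-40,-11.7,0]
    - [0.5,0,-40,-11.7,0]
    - [0.5,0,-40,-11.7,0]
    - [0.5,0,-40,-11.7,0]
    - [0.5,0,-40,-11.7,0]

```text
t: 11.1
eef_pos: [515.5, -163.0, 194.5]
tcp_rot: [2.768, 1.569, 2.673]
ft_force: [1.0, -1.2, -0.9]
opening: 0.507
```

apply_moves:
  increments:
    - [0.5,0,-40,-11.7,0]
    - [0.5,0,-40,-11.7,0]
    - [0.5,0,-40,-11.7,0]
    - [0.5,0,-19,-6.5,0]
    - [0.5,0,0,0,0]
    - [0.5,0,0,0,0]

```text
t: 11.7
eef_pos: [461.8, -295.8, 194.6]
tcp_rot: [2.402, 1.569, 2.306]
ft_force: [-0.7, -0.3, 0.6]
opening: 0.5
```

```bash
python3 -c "
from h import *
plan([463.2,-296.3,50],-5.45)
d=shot('top','t4.png');c=d['pixels'][165:235,275:345,::-1];c=np.clip(cv2.resize(c,(390,390),interpolation=cv2.INTER_CUBIC)*1.5,0,255).astype('uint8')
e=shot('scene','s4.png')['pixels'][120:230,190:300,::-1];e=cv2.resize(e,(390,390),interpolation=cv2.INTER_CUBIC)
cv2.imwrite('pics/c5.png',np.hstack([c,e]))"
```

```text
t 11.7 tcp [ 461.8 -295.8  194.6] jaw -5.51 x-axis [-0.001  0.001 -1.   ] y [0.096 0.995 0.001] F [-0.7 -0.3  0.6] open 0.5 j6 -0.59
shift [144.6  -0.6   1.6] turn -0.058568238217489466
```

View pics/c5.png

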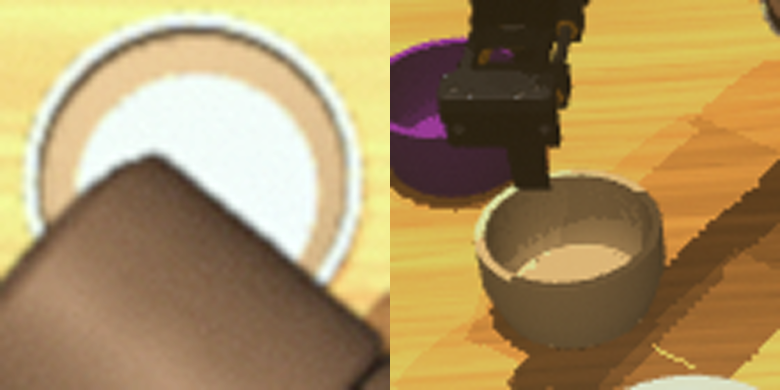

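The large bowl's rim centre is confirmed at about (309.2,197), roughly (473,15.5). In the scene view the finger position matches the projection for the medium bowl's rim. Descending.

apply_moves:
  increments:
    - [0.55,20,-0.6,1.6,0]
    - [0.55,25,0,0,0]
    - [0.55,25,0,0,0]
    - [0.55,25,0,0,0]
    - [0.55,20,0,0,0]
    - [0.55,15,0,0,0]
    - [0.55,10,0,0,0]
    - [0.55,4.6,0,0,0]
    - [0.55,0,0,0,0]

```text
t: 12.7
eef_pos: [463.9, -296.4, 50.6]
tcp_rot: [2.354, 1.57, 2.26]
ft_force: [0.1, -0.6, 0.3]
opening: 0.454
```

apply_moves:
  increments:
    - [0.65,0,0,0,0]
    - [0.75,0,0,0,0]
    - [0.8,0,0,0,0]
    - [0.85,0,0,0,0]
    - [0.9,0,0,0,0]
    - [0.95,0,0,0,0]
    - [1,0,0,0,0]
    - [1,0,0,0,0]
    - [1,0,0,0,0]

```text
t: 13.6
eef_pos: [463.2, -296.7, 51.0]
tcp_rot: [2.565, 1.57, 2.47]
ft_force: [-4.4, 0.3, 5.3]
opening: 0.083
```

apply_moves:
  increments:
    - [1,-2,0,0,0]
    - [1,-4,0,0,0]
    - [1,-8,0,0,0]
    - [1,-15,0,0,0]
    - [1,-20,0,0,0]
    - [1,-20,0,0,0]
    - [1,-20,0,0,0]
    - [1,-12,0,0,0]
    - [1,-5,0,0,0]
    - [1,0,0,0,0]

```text
t: 14.6
eef_pos: [463.7, -296.9, 157.1]
tcp_rot: [-0.441, 1.57, -0.536]
ft_force: [-0.6, 0.4, -4.7]
opening: 0.081
```

```bash
python3 -c "
from h import *
plan([538.7,9.2,155],-5.45)"
```

```text
t 14.6 tcp [ 463.7 -296.9  157.1] jaw -5.46 x-axis [ 0.001 -0.    -1.   ] y [ 0.095  0.995 -0.   ] F [-0.6  0.4 -4.7] open 0.081 j6 -0.59
shift [  2.1 311.9  45.5] turn -0.005294075829851863
```

apply_moves:
  increments:
    - [1,0,8,1,0]
    - [1,0,18,3,0]
    - [1,0,28,4,0]
    - [1,0,36,5,0]
    - [1,0,40,6,0]
    - [1,0,40,6,0]
    - [1,0,40,6,0]
    - [1,0,38,6,0]
    - [1,0,28,4,0]
    - [1,0,18,3,0]

```text
t: 15.6
eef_pos: [535.1, -5.8, 155.9]
tcp_rot: [2.949, 1.569, 2.855]
ft_force: [0.7, -1.6, -4.2]
opening: 0.081
```

apply_moves:
  increments:
    - [1,0,12,1.5,0]
    - [1,0,6,0,0]
    - [1,0,0,0,0]
    - [1,0,0,0,0]

```text
t: 16.0
eef_pos: [538.4, 8.8, 156.7]
tcp_rot: [-2.969, 1.57, -3.065]
ft_force: [-0.5, -0.3, -4.6]
opening: 0.079
```

```bash
python3 -c "
from h import *
plan([538.7,9.2,58.5],-5.45)
d=shot('scene','s5.png')
# predicted rim ellipses
for (x,y,z,r) in [(473,15.5,72,100)]: pass
s=status.state();p=s['eef_pos'];c=np.array([p[0]-65.7,p[1]+6.3]);zr=72+p[2]-51
im=np.ascontiguousarray(d['pixels'][:,:,::-1])
c2=cv2.resize(im[110:260,290:430],None,fx=4,fy=4,interpolation=cv2.INTER_CUBIC)
for (x,y,z,r) in [(473,15.5,72,100),(c[0],c[1],zr,70),(c[0],c[1],zr-72,58)]:
  q=np.array([(w2px(d,[x+r*np.cos(a),y+r*np.sin(a),z])-[290,110]+.5)*4-.5 for a in np.linspace(0,6.28,90)]);
  for k in q: cv2.circle(c2,tuple(int(i) for i in k.round()),1,(0,0,255),-1)
cv2.imwrite('pics/c6.png',c2)"
```

```text
t 16.0 tcp [538.4   8.8 156.7] jaw -5.47 x-axis [-0. -0. -1.] y [ 0.095  0.995 -0.   ] F [-0.5 -0.3 -4.6] open 0.079 j6 -0.01
shift [98.2  0.4  0.3] turn -0.02425225311866086
```

View pics/c6.png

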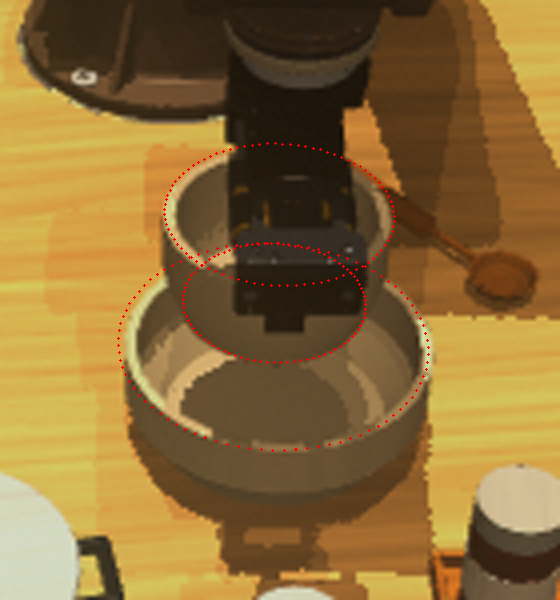

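The overlay matches to about a pixel: large rim spans 123–431, medium 162–391, and the bowl hangs level. The relative offset calls for about 3 mm in +y. Lowering.

apply_moves:
  increments:
    - [1,8,3,0,0]
    - [1,15,0,0,0]
    - [1,18,0,0,0]
    - [1,16,0,0,0]
    - [1,14,0,0,0]
    - [1,10,0,0,0]
    - [1,6,0,0,0]
    - [1,3,0,0,0]
    - [1,2,0,0,0]
    - [1,0,0,0,0]

```text
t: 17.05
eef_pos: [539.0, 12.3, 65.0]
tcp_rot: [0.163, 1.57, 0.068]
ft_force: [-0.9, 0.1, -3.6]
opening: 0.083
```

apply_moves:
  increments:
    - [1,1.5,0,0,0]
    - [1,1,0,0,0]
    - [1,1,0,0,0]
    - [1,1,0,0,0]
    - [1,0,0,0,0]

```text
t: 17.55
eef_pos: [538.9, 12.4, 60.2]
tcp_rot: [2.452, 1.571, 2.356]
ft_force: [-0.1, 0.1, -4.6]
opening: 0.08
```

apply_moves:
  increments:
    - [1,1,0,0,0]
    - [1,0,0,0,0]
    - [1,0.6,0,0,0]
    - [1,0,0,0,0]

```text
t: 17.95
eef_pos: [539.0, 12.3, 59.0]
tcp_rot: [0.335, 1.571, 0.239]
ft_force: [-0.8, 0.4, 0.3]
opening: 0.081
```

apply_moves:
  increments:
    - [1,0.4,0,0,0]
    - [1,0,0,0,0]
    - [0.9,0,0,0,0]
    - [0.88,0,0,0,0]
    - [0.85,0,0,0,0]
    - [0.83,0,0,0,0]
    - [0.83,0,0,0,0]
    - [0.83,0,0,0,0]

```text
t: 18.75
eef_pos: [538.9, 12.3, 58.3]
tcp_rot: [2.061, 1.571, 1.966]
ft_force: [-0.7, 0.3, 0.1]
opening: 0.169
```

apply_moves:
  increments:
    - [0.83,-3,0,0,0]
    - [0.83,-8,0,0,0]
    - [0.83,-15,0,0,0]
    - [0.83,-20,0,0,0]
    - [0.83,-25,0,0,0]
    - [0.83,-25,0,0,0]
    - [0.83,-25,0,0,0]
    - [0.83,-20,0,0,0]
    - [0.83,0,0,0,0]

```text
t: 19.65
eef_pos: [539.8, 12.3, 202.3]
tcp_rot: [0.014, 1.566, -0.081]
ft_force: [0.6, 0.1, -0.9]
opening: 0.166
```

```bash
python3 -c "
from h import *
plan([413,286,200],-5.45)"
```

```text
t 19.65 tcp [539.8  12.3 202.3] jaw -5.45 x-axis [ 0.005 -0.    -1.   ] y [0.095 0.995 0.   ] F [ 0.6  0.1 -0.9] open 0.166 j6 -0.0
shift [   1.6  260.4 -152.2] turn -0.0018318393517802178
```

apply_moves:
  increments:
    - [0.4,0,20,-12,0]
    - [0.2,0,34,-20,0]
    - [0,0,34,-20,0]
    - [0,0,34,-20,0]
    - [0,0,34,-20,0]
    - [0,0,34,-20,0]
    - [0,0,34,-20,0]
    - [0,0,24,-14,0]
    - [0,0,12.4,-6.2,0]
    - [0,0,0,0,0]

```text
t: 20.65
eef_pos: [411.5, 286.9, 199.0]
tcp_rot: [-2.684, 1.57, -2.777]
ft_force: [-0.6, -0.1, -0.4]
opening: 0.954
```

```bash
python3 -c "
from h import *
plan([413,286,59],-5.45)
d=shot('top','t6.png');c=d['pixels'][165:230,275:340,::-1];c=np.clip(cv2.resize(c,(390,390),interpolation=cv2.INTER_CUBIC)*1.4,0,255).astype('uint8')
e=shot('scene','s6.png')
im=cv2.resize(np.ascontiguousarray(e['pixels'][100:230,400:530,::-1]),(390,390),interpolation=cv2.INTER_CUBIC)
for (x,y,z,r) in [(413,286,70,40)]:
  for a in np.linspace(0,6.28,60):
    k=(w2px(e,[x+r*np.cos(a),y+r*np.sin(a),z])-[400,100]+.5)*3-.5; cv2.circle(im,tuple(int(i) for i in k.round()),1,(0,0,255),-1)
cv2.imwrite('pics/c7.png',np.hstack([c,im]))"
```

```text
t 20.65 tcp [411.5 286.9 199. ] jaw -5.33 x-axis [-0. -0. -1.] y [ 0.093  0.996 -0.   ] F [-0.6 -0.1 -0.4] open 0.954 j6 0.57
shift [140.   -0.7   1.6] turn 0.11824507581879118
```

View pics/c7.png

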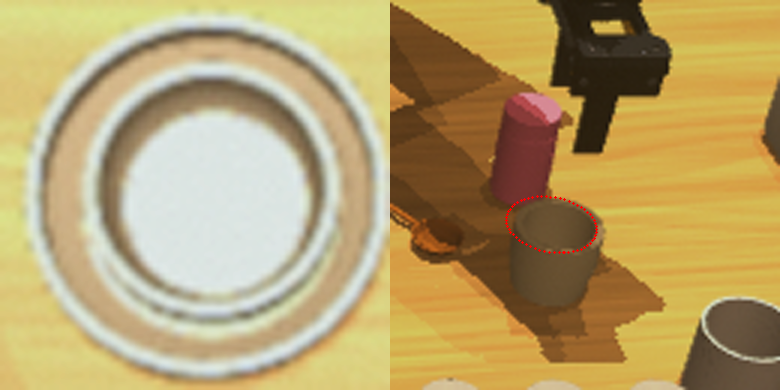

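The medium bowl is seated level in the large one: rim centre (310.0,196.4) against (309.4,197.2), about 3 mm off. The small bowl's rim sits where predicted, within about 1 px (+3 mm in y). Descending to span it.

apply_moves:
  increments:
    - [0,25,0,1.6,0]
    - [0,25,0,0,0]
    - [0,25,0,0,0]
    - [0,20,0,0,0]
    - [0,15,0,0,0]
    - [0,10,0,0,0]
    - [0,8,0,0,0]
    - [0,8,0,0,0]
    - [0,8,0,0,0]
    - [0,2,0,0,0]

```text
t: 21.75
eef_pos: [413.6, 285.8, 52.7]
tcp_rot: [-2.666, 1.57, -2.762]
ft_force: [-0.3, -0.0, -0.1]
opening: 1.002
```

apply_moves:
  increments:
    - [0,0,0,0,0]
    - [0.08,0,0,0,0]
    - [0.12,0,0,0,0]
    - [0.16,0,0,0,0]
    - [0.25,0,0,0,0]
    - [0.4,0,0,0,0]
    - [0.5,0,0,0,0]
    - [0.5,0,0,0,0]

```text
t: 22.55
eef_pos: [413.7, 285.9, 53.6]
tcp_rot: [1.323, 1.571, 1.227]
ft_force: [-1.9, -0.3, 6.1]
opening: 0.84
```

apply_moves:
  increments:
    - [0.5,-2,0,0,0]
    - [0.5,-5,0,0,0]
    - [0.5,-10,0,0,0]
    - [0.5,-18,0,0,0]
    - [0.5,-20,0,0,0]
    - [0.5,-20,0,0,0]
    - [0.5,-18,0,0,0]
    - [0.5,-8,0,0,0]
    - [0.5,-3,0,0,0]
    - [0.5,0,0,0,0]

```text
t: 23.55
eef_pos: [413.7, 285.8, 157.4]
tcp_rot: [0.784, 1.571, 0.689]
ft_force: [-0.1, 0.1, -0.7]
opening: 0.835
```

```bash
python3 -c "
from h import *
plan([474,15,157],-5.45)"
```

```text
t 23.55 tcp [413.7 285.8 157.4] jaw -5.46 x-axis [ 0.  0. -1.] y [0.095 0.995 0.   ] F [-0.1  0.1 -0.7] open 0.835 j6 0.57
shift [   0.4 -263.9   85.8] turn -0.0055030718908852805
```

apply_moves:
  increments:
    - [0.5,0,-8,3,0]
    - [0.5,0,-20,6,0]
    - [0.5,0,-32,10,0]
    - [0.5,0,-40,13,0]
    - [0.5,0,-42,14,0]
    - [0.5,0,-42,14,0]
    - [0.5,0,-38,12,0]
    - [0.5,0,-25,8,0]
    - [0.5,0,-12,4,0]
    - [0.5,0,-5,1.8,0]

```text
t: 24.55
eef_pos: [473.9, 13.9, 156.8]
tcp_rot: [3.024, 1.57, 2.927]
ft_force: [-1.2, 0.7, -1.1]
opening: 0.832
```

apply_moves:
  increments:
    - [0.5,0,0,0,0]
    - [0.5,0,0,0,0]

```text
t: 24.75
eef_pos: [473.7, 15.8, 157.2]
tcp_rot: [2.792, 1.57, 2.698]
ft_force: [0.2, 0.3, -2.8]
opening: 0.84
```

```bash
python3 -c "
from h import *
plan([474,15,69.5],-5.45)
d=shot('scene','s8.png');s=status.state();p=s['eef_pos'];zr=70+p[2]-53.6
c2=cv2.resize(np.ascontiguousarray(d['pixels'][110:260,290:430,::-1]),None,fx=4,fy=4,interpolation=cv2.INTER_CUBIC)
for (x,y,z,r) in [(474,16,80,70),(p[0],p[1],zr,40),(p[0],p[1],zr-70,34)]:
  for a in np.linspace(0,6.28,90):
    k=(w2px(d,[x+r*np.cos(a),y+r*np.sin(a),z])-[290,110]+.5)*4-.5;cv2.circle(c2,tuple(int(i) for i in k.round()),1,(0,0,255),-1)
cv2.imwrite('pics/c8.png',c2)"
```

```text
t 24.75 tcp [473.7  15.8 157.2] jaw -5.41 x-axis [-0.001  0.    -1.   ] y [0.094 0.996 0.   ] F [ 0.2  0.3 -2.8] open 0.84 j6 -0.01
shift [87.7 -0.7  0.4] turn 0.04370046162837582
```

View pics/c8.png

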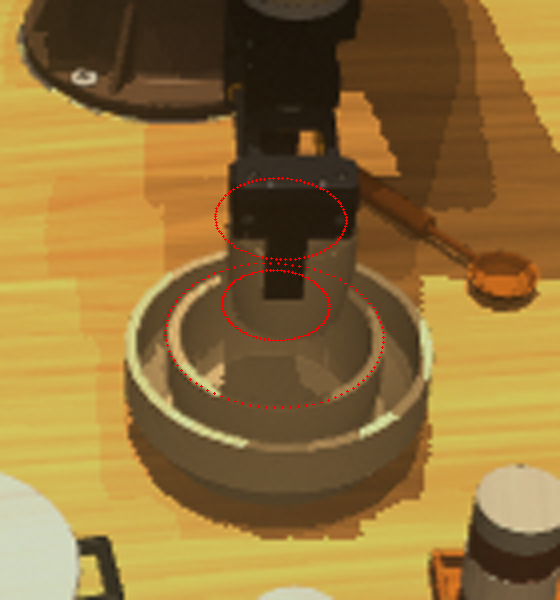

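The small bowl is held level but about 6 mm toward +y of the TCP (edges 228–356 against 216–347 predicted). The medium bowl matches its prediction. I'll shift −4 mm in y and lower.

apply_moves:
  increments:
    - [0.5,6,-4.5,0.3,0]
    - [0.5,14,0,0,0]
    - [0.5,16,0,0,0]
    - [0.5,15,0,0,0]
    - [0.5,13,0,0,0]
    - [0.5,9,0,0,0]
    - [0.5,6,0,0,0]
    - [0.5,3,0,0,0]
    - [0.5,1,0,0,0]
    - [0.5,0,0,0,0]

```text
t: 25.8
eef_pos: [474.0, 10.4, 74.5]
tcp_rot: [0.182, 1.57, 0.087]
ft_force: [-0.6, 0.4, -1.7]
opening: 0.833
```

apply_moves:
  increments:
    - [0.5,1.5,0,0,0]
    - [0.5,1,0,0,0]
    - [0.5,1,0,0,0]
    - [0.5,0,0,0,0]

```text
t: 26.2
eef_pos: [473.9, 10.4, 70.8]
tcp_rot: [1.49, 1.571, 1.395]
ft_force: [-0.2, -0.4, -2.0]
opening: 0.837
```

apply_moves:
  increments:
    - [0.5,1,0,0,0]
    - [0.5,0,0,0,0]
    - [0.5,0.5,0,0,0]
    - [0.5,0,0,0,0]

```text
t: 26.6
eef_pos: [473.9, 10.4, 69.6]
tcp_rot: [0.397, 1.571, 0.302]
ft_force: [-1.6, -0.1, 3.4]
opening: 0.841
```

Contact (about −2 N to +3.4 N). I'll open slightly and rise.

apply_moves:
  increments:
    - [0.14,0,0,0,0]
    - [0.12,0,0,0,0]
    - [0.1,0,0,0,0]
    - [0.1,0,0,0,0]
    - [0.1,0,0,0,0]

```text
t: 27.1
eef_pos: [473.9, 10.4, 69.3]
tcp_rot: [1.901, 1.571, 1.806]
ft_force: [0.2, 0.1, -0.4]
opening: 0.896
```

apply_moves:
  increments:
    - [0.1,-3,0,0,0]
    - [0.1,-5,0,0,0]
    - [0.1,-10,0,0,0]
    - [0.1,-15,0,0,0]
    - [0.1,-25,0,0,0]
    - [0.1,-30,0,0,0]
    - [0.1,-30,0,0,0]
    - [0.1,-30,0,0,0]
    - [0.1,-10,0,0,0]
    - [0.1,0,0,0,0]

```text
t: 28.1
eef_pos: [474.2, 10.4, 228.7]
tcp_rot: [0.012, 1.568, -0.083]
ft_force: [0.0, 0.7, -1.1]
opening: 0.902
```

apply_moves:
  increments:
    - [0.1,0,30,0,0]
    - [0.1,0,40,0,0]
    - [0.1,0,40,0,0]
    - [0.1,0,40,0,0]
    - [0.1,0,40,0,0]
    - [0.1,0,40,0,0]
    - [0.1,0,20,0,0]
    - [0.1,0,0,0,0]

```text
t: 28.9
eef_pos: [497.1, 261.3, 225.4]
tcp_rot: [-2.8, 1.568, -2.893]
ft_force: [0.4, -0.5, -0.7]
opening: 0.903
```

```bash
python3 -c "
from h import *
plan([474,15,69.5])
a=cv2.resize(shot('top','t9.png')['pixels'][160:235,270:345,::-1],(400,400),interpolation=cv2.INTER_CUBIC);a=np.clip(a*1.4,0,255).astype('uint8')
b=cv2.resize(shot('scene','s9.png')['pixels'][120:300,310:510,::-1],(400,360),interpolation=cv2.INTER_CUBIC)
b=cv2.copyMakeBorder(b,0,40,0,0,cv2.BORDER_CONSTANT);cv2.imwrite('pics/c9.png',np.hstack([a,b]))"
```

```text
t 28.9 tcp [497.1 261.3 225.4] jaw -5.3 x-axis [-0.002 -0.001 -1.   ] y [ 0.092  0.996 -0.001] F [ 0.4 -0.5 -0.7] open 0.903 j6 0.46
shift [ 1.561e+02 -2.472e+02  1.000e-01] turn None
```

View pics/c9.png

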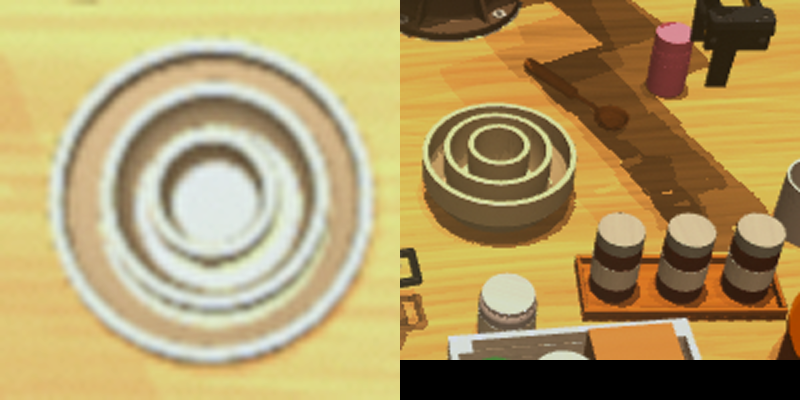

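All three bowls are nested level. In the top crop the centres are large (212,202), medium (216,194) and small (211,193), at most about 5 mm apart. The jam jar stands upright between its neighbours and the gripper is clear, so I'm handing in.

```bash
python3 -c "
from h import *
print(env.job_done())"
```

```text
the job is handed in; nothing more can be done
None
```

I moved the jam jar from the large bowl to the gap on the tray. Then I nested the medium bowl in the large one, gripping it by the rim, and the small bowl in the medium one, gripping it across its width. I handed the job in at about 29 s on the robot's clock; no verdict came back.

- **Final pictures:** both views showed the jar upright between its two neighbours and all three bowls level. The top view put adjacent bowl centres about 3–5 mm apart.
- **Set-downs:** I lowered each item slowly until the wrist force showed contact. The commanded heights matched bowls seated on the floors, and I saw no sign of a drop or of anything else being pushed.
- **Disagreement:** the two cameras and the arm's own position differed by about 3–5 mm in y on the bowl positions. That is well inside the 20 mm tolerance, and I used values in between.

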